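# Shut the shipping case's flap and tuck it under the lip

## Task

Shut the plywood shipping case: with closed fingertips, push its standing flap over from the outside and press it down flat, then, still pressing, push it along towards the metal lip until its free edge is fully home beneath the lip and stays there when you let go. Only push and press on the outer face of the flap: do not pinch it or touch its felt-lined inside, do not lift, tip or shove the case along the table, and leave everything else where it is.

Things in the scene. Friction and masses are not known exactly. Their poses are not given: they have to be found in the camera images.
- case: Open plywood shipping case with a small motor inside, 170 (x) x 150 (y) x 70 mm high, about 4 kg, loose on the table. Origin: centre of its underside, on the table. Its x axis points from the hinge end (x = -85 mm) to the lip end (x = +85 mm); z up. At yaw 0 the hinge end is nearest the robot.
- flap (a joint): Angle of the flap about its hinge, rad: 0 = folded down flat over the case, 1.57 = upright, more = leaning outwards away from the case; stop at 2.2. It starts at 1.6 to 1.95. A weak spring (0.08 N m/rad, rest angle 1.8) lifts it open again whenever it is let go untucked; tucked, it rests up against the lip at about 0.03.
- hinge_pin (a joint): How far the hinge pins, and the flap with them, have slid in their slots along the case's +x towards the lip, m: 0 = drawn back, 0.024 = fully home (stop). It starts at 0 to 0.002. Stiff: it moves at about 6 N and stays where it is left.
- hinge_axis (a point): Mid-point of the flap's hinge axis (parallel to the case's y). In the case's frame x = -70 mm + slide, z = 73 mm.
- flap_edge (a point): Middle of the flap's free edge. The flap is a plywood board 4 mm thick and 130 mm wide, from 6 to 112 mm from the hinge axis. Folded flat its underside is level with the axis and its outer face lies 77 mm above the table. With the pins drawn back the edge folded flat stops 8 mm short of the lip; fully home it is 16 mm beneath it.
- bar_foot (a point): On the flap's outer face, at the foot of the thumb bar, on the bar's hinge side, 80 mm from the hinge axis. The thumb bar is an aluminium rib across the flap, 80 mm long, 6 mm thick, standing 9 mm off the outer face; between it and the hinge the outer face is bare. A fingertip pressing on the bare face can push against the bar towards the lip. The bar does not reach the lip.
- lip_edge (a point): Middle of the lower front edge of the aluminium retaining lip at the far end of the case, 80.5 mm above the table (3.5 mm above the outer face of the flat flap), case frame x = +50 mm. The lip is 130 mm wide, 4 mm thick, overhangs 27 mm and is closed at the back.
- liner: Grey felt lining on the inside face of the flap, 80 x 90 x 2 mm, from 20 to 100 mm from the hinge axis. Not to be touched.
- carton: Bystander, leave it: small closed cardboard carton 70 x 50 x 45 mm, beside the case (its +y side). Origin: centre of its underside.
- tape_roll: Bystander, leave it: roll of clear tape lying flat, diameter 90, height 40 mm, beside the case (its -y side). Origin: centre of its underside.
- capacitor: Bystander, leave it: upright aluminium motor capacitor, diameter 40, height 65 mm, beside the case (its +y side). Origin: centre of its underside.
- pulley: Bystander, leave it: steel belt pulley lying flat, diameter 70, height 32 mm, beyond the case's -y far corner. Origin: centre of its underside.
- oil_bottle: Bystander, leave it: small white bottle with black cap, diameter 48, height 110 mm, beyond the lip end of the case. Origin: centre of its underside.
- scanner: Bystander, leave it: black and grey hand-held barcode scanner lying on the table, about 170 x 66 x 40 mm. Origin: centre of its underside; for the scanner, where head and grip meet.
- screwdriver: Bystander, leave it: screwdriver with black handle lying on the table. Origin: on its axis, at table level.
Things that resemble listed ones, but are neither listed nor needed, are in the scene too. Leave any orange look-alike of the case alone.

How it is judged:
By the outcome, as a careful person would: the job done as asked, in the order asked, and still so for the second after the job is handed in, with the robot touching nothing.
It also fails if it takes over 38 s, if anything falls off the work surface, if the arm or the gripper's body presses on something with over 40 N, if the wrist force passes 120 N, or if a joint passes its speed limit or range.

## Robot

A 6-joint arm with a two-finger parallel gripper is mounted at the origin on the work surface. World frame = base frame: x ahead of the robot, y to its left, z up, the work surface at z = 0. Lengths are in m, angles in rad, forces in N, time in s.
With the tool pointing down it reaches from about 0.35 to 0.775 m from the base axis. Payload 7.3 kg.
Tool frame: the origin (TCP) lies midway between the tips of the shut fingers; the grasp point (between the pads) lies 19 mm behind it; z points along the fingers, y is the direction in which the jaws open and shut (so a half turn about z gives the same grasp; the last joint's range is limited). The gripper opens to 92 mm and grips with 3 to 60 N. Pads are 19 mm wide; open, the fingers measure 130 mm over their backs; the gripper's body (75 mm by 190 mm) begins 47 mm behind the grasp point.
Start: joints at [-1.478, 0.342, 1.524, -0, 1.275, -0.146], TCP at [0.124, -0.51, 0.227] pointing down, gripper open.
Joint ranges: [-2.53, 2.53], [-0.77, 2.02], [0.04, 2.7], [-1, 4.14], [0.28, 2.66], [-3.11, 3.11]. Speed limits (rad/s): [2.57, 2.57, 3.14, 3.14, 3.14, 3.14].

## Interface

Orientations are given as [roll, pitch, yaw] about the fixed x, y, z axes, in that order (R = Rz(yaw) Ry(pitch) Rx(roll)).
In Python, from cell import robot gives the robot as it stands.
- The arm moves only by the shell command python3 -m crank 'ROWS' [FORCE]. ROWS is a JSON object of lists of equal length, an entry for each row: "claw": the opening, from 0 (shut) to 1 (fully open); "delta_pos": the shift along the tool's x, y, z in units of 25 mm (1.0 is 25 mm), a list of three; "roll": the turn about the tool's z in units of 6 degrees (1.0 is 6 degrees). In form: {"claw": [claw, ...], "delta_pos": [[dx, dy, dz], ...], "roll": [roll, ...]}. A call has exactly 8 rows; each row is the pose to reach, as a shift and turn from the pose commanded when the call began, along the tool's axes at that moment; what a row does not reach only later rows make up. A row lasts 1/12 s, in which the tool goes at most 41.7 mm and 7.16 degrees, less where a joint would pass 70% of its speed; a pose out of reach is approached as far as the arm can. A call with a gripper value outside its range is refused whole. The fingers move at their own pace and stop on an object; FORCE is the grip in N (left out, the last holds). Time passes only in rows, so rows that repeat a pose let the fingers close, or fill a call up. It gives the time, the measured TCP pose, the force and the opening at its end, in the units of the state.
- robot.observe(): the state, without advancing time (a new reading comes with each control period).
- robot.read_camera(name): name is "side" or "top" or "wrist"; returns a dict with "color" (480x640x3 uint8, blue, green, red), "fx", "fy", "cx", "cy" (pixels), "rvec" (rotation vector, rad) and "tvec" (3), from world to camera coordinates, as OpenCV has them; the wrist camera has in their place "hand_eye" (4x4, takes a point from camera to tool coordinates, whose origin is the TCP and whose axes are the flange's). Camera axes: x right, y down, z forward; pixel columns grow to the right and rows downward; lengths in m; the calibration is good to about 2 mm. The wrist camera is an equidistant fisheye: a pixel r from the principal point sees the ray r / f radians off the axis. A picture is of the moment at which its call begins: read the wrist's pose just before it. There is no depth.
- robot.hand_in(): hands the job in, once; it reports no verdict.
The state is a dict: "time": time; "qpos": joint angles; "qvel": joint speeds; "joint_efforts": joint torques, N m; "tool_pos": TCP position; "tool_rot": TCP orientation; "contact_force": force on the tool from outside, world axes, zero at the start; "torque": the same for the moment, N m; "opening": finger opening in m.
Only numpy, scipy, OpenCV 4.12 (cv2) and the standard library are available. Lean on these libraries where they do the work, as an engineer would, in place of code of your own. Each camera call takes 0.05 s, during which the arm holds its last target.

## Working session

There is one attempt and no reset: what is moved stays moved. The work goes in short steps, Python scripts to look and compute and a shell command to move; the robot and the scene stay as the last step left them, time stands still between calls to the robot, and variables do not carry over. Pictures are saved under pics/ and viewed, and the job is handed in when it is done.

```bash
ls; mkdir -p pics; python3 - <<'E'
from cell import robot
import cv2
print(robot.observe())
for n in("top","side","wrist"):
    c=robot.read_camera(n); cv2.imwrite(f"pics/a_{n}.png",c["color"])
    print(n,{k:v for k,v in c.items() if k!="color"})
E
```

```text
pics
{'time': 0.0, 'qpos': array([-1.47804599e+00,  3.42669089e-01,  1.52503980e+00, -5.70519033e-07,
        1.27541564e+00, -1.45968407e-01]), 'qvel': array([ 1.49381385e-03, -1.14470326e-04,  6.37088833e-05,  7.05093224e-04,
        7.42818421e-04,  2.92006371e-04]), 'joint_efforts': array([ 3.33389020e-03, -4.31236267e+01, -2.44220316e+01,  7.21962657e-02,
        5.60846622e-02, -1.17844197e-04]), 'tool_pos': array([ 0.1241383 , -0.50967627,  0.22606486]), 'tool_rot': array([-3.14007699e+00, -2.22271915e-04,  2.38718742e-01]), 'contact_force': array([ 0.12316402, -0.05181986, -0.7927637 ]), 'torque': array([0.00158676, 0.00677857, 0.03654838]), 'opening': 0.09199226192097752}
top {'fx': 472.41617659659596, 'fy': 472.41617659659596, 'cx': 319.225417379439, 'cy': 229.68172832462724, 'rvec': array([ 2.13472027, -2.09441832,  0.18889737]), 'tvec': array([-0.00548141,  0.56468887,  1.18520864])}
side {'fx': 565.2572171804176, 'fy': 565.2572171804176, 'cx': 332.08947434310875, 'cy': 238.4873372057252, 'rvec': array([ 0.44678896, -2.66361626,  1.26700767]), 'tvec': array([0.52848184, 0.18715678, 1.39179773])}
wrist {'fx': 371.64829954431775, 'fy': 371.64829954431775, 'cx': 319.2483518187079, 'cy': 241.78262913209184, 'hand_eye': array([[ 4.97364492e-05, -9.57176284e-01, -2.89505715e-01,
         7.84966622e-02],
       [ 9.99999824e-01,  2.18550703e-04, -5.50783976e-04,
        -3.06210423e-04],
       [ 5.90469037e-04, -2.89505637e-01,  9.57176127e-01,
        -1.58856404e-01],
       [ 0.00000000e+00,  0.00000000e+00,  0.00000000e+00,
         1.00000000e+00]])}
```

View pics/a_top.png

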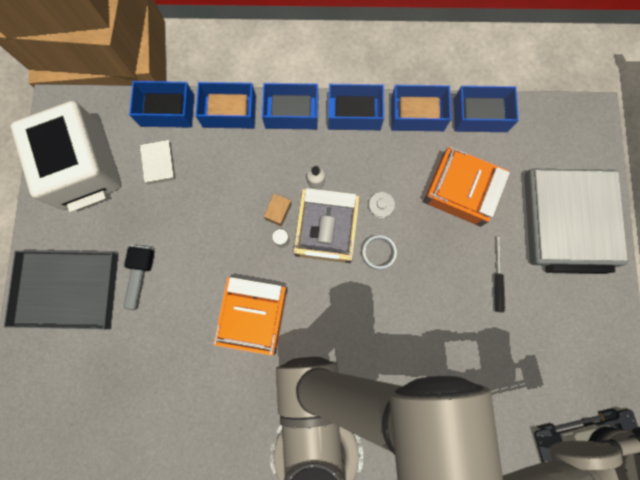

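View pics/a_side.png

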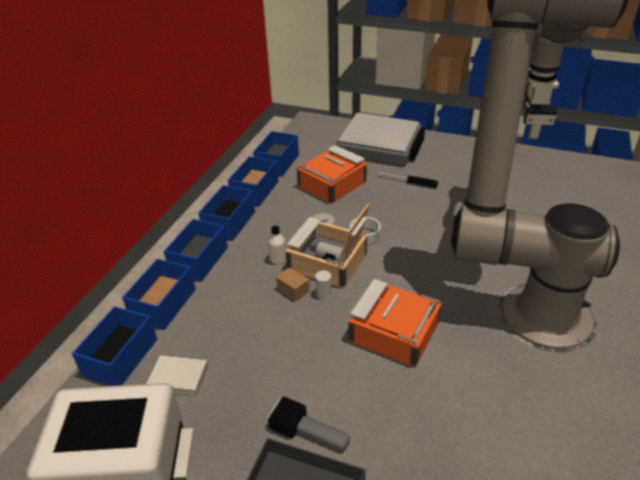

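The plywood case is at about (327,225) in the top view, with its flap standing at the near end around (325,257). The lip is at the far end, around (330,198). I'll enlarge both views.

```bash
python3 - <<'E'
import cv2
a=cv2.imread("pics/a_top.png")[170:280,250:400]; cv2.imwrite("pics/b_top.png",cv2.resize(a,None,fx=5.3,fy=5.3,interpolation=cv2.INTER_CUBIC))
a=cv2.imread("pics/a_side.png")[195:310,260:400]; cv2.imwrite("pics/b_side.png",cv2.resize(a,None,fx=5,fy=5,interpolation=cv2.INTER_CUBIC))
E
```

```text
(no output)
```

View pics/b_top.png

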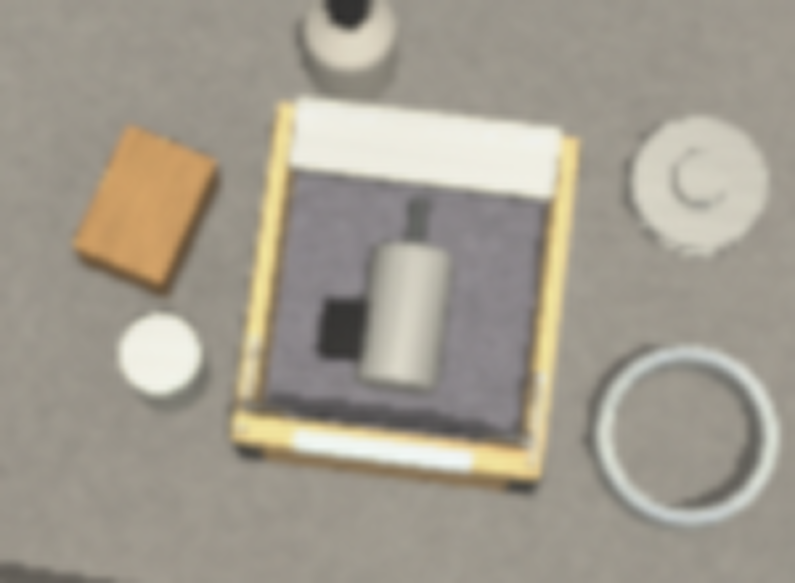

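View pics/b_side.png

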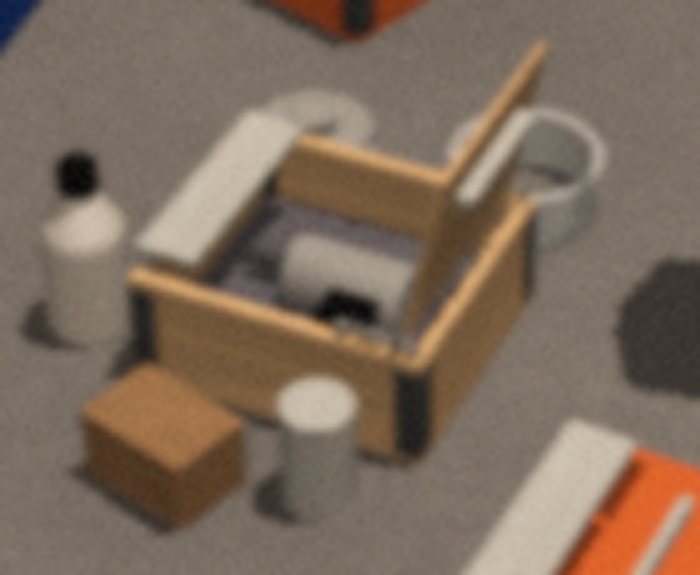

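```bash
cat > h.py <<'E'
import numpy as np, cv2
from cell import robot
from scipy.optimize import least_squares
def proj(c,P): return cv2.projectPoints(np.array(P,float).reshape(-1,1,3),c["rvec"],c["tvec"],np.array([[c["fx"],0,c["cx"]],[0,c["fy"],c["cy"]],[0,0,1]]),None)[0].reshape(-1,2)
def W(p,P):
    c,s=np.cos(p[2]),np.sin(p[2]); P=np.array(P,float)
    return np.c_[p[0]+c*P[:,0]-s*P[:,1],p[1]+s*P[:,0]+c*P[:,1],P[:,2]]
def flap(p,r,h,y,slide=0.001):
    # r along board from hinge, h above underside(outer dir)
    a=p[3]; return [-.07+slide+r*np.cos(a)-h*np.sin(a), y, .073+r*np.sin(a)+h*np.cos(a)]
E
python3 - <<'E'
from h import *
t=robot.read_camera("top"); s=robot.read_camera("side")
up=lambda L,o,k:[( (x+.5)/k-.5+o[0],(y+.5)/k-.5+o[1]) for x,y in L]
T=np.array(up([(297,98),(562,128),(553,196),(291,167),(280,103),(580,140)],(250,170),5.3))
S=np.array(up([(415,362),(530,205),(132,270),(545,45),(250,110),(137,243)],(260,195),5))
def model(p):
    P=W(p,[(.077,.065,.0845),(.077,-.065,.0845),(.05,-.065,.0845),(.05,.065,.0845),(.085,.075,.07),(.085,-.075,.07)])
    Q=W(p,[(-.085,.075,.07),(-.085,-.075,.07),(.085,.075,.07),flap(p,.112,.002,-.065),(.077,-.065,.0845),(.077,.065,.0845)])
    return P,Q
f=lambda p:np.r_[(proj(t,model(p)[0])-T).ravel(),(proj(s,model(p)[1])-S).ravel()]
r=least_squares(f,[.6,0,0,1.8],loss="soft_l1"); print(r.x,r.fun.reshape(-1,2).round(1))
p=r.x
for n,q in dict(hinge=(-.07,0,.073),edge=flap(p,.112,.004,0),barfoot=flap(p,.08,.004,0),lip=(.05,0,.0805)).items(): print(n,W(p,[q]).round(4))
# top-view free edge check
print(proj(t,W(p,[flap(p,.112,.004,.065),flap(p,.112,.004,-.065),flap(p,.08,.013,.04),flap(p,.08,.013,-.04)])))
print(robot.observe()["time"])
E
```

```text
[ 0.58179856 -0.01363908 -0.11638354  1.77261501] [[ 0.1  1. ]
 [-0.2  1.8]
 [ 0.2 -1. ]
 [-0.2 -2.1]
 [ 0.2 -1.8]
 [ 0.2 -1.5]
 [ 0.1  0.9]
 [ 0.6 -1.2]
 [-1.6  0.9]
 [ 0.1 -0.3]
 [ 1.9  0.4]
 [ 1.5  0.7]]
hinge [[ 0.5123 -0.0055  0.073 ]]
edge [[ 0.4871 -0.0026  0.1819]]
barfoot [[ 0.4934 -0.0033  0.1506]]
lip [[ 0.6315 -0.0194  0.0805]]
[[293.66798094 248.31048267]
 [349.0191473  255.75204108]
 [304.72315194 252.7785366 ]
 [337.81898674 257.23590577]]
0.25
```

```bash
python3 - <<'E'
from h import *
t=robot.read_camera("top"); s=robot.read_camera("side")
up=lambda L,o,k:[( (x+.5)/k-.5+o[0],(y+.5)/k-.5+o[1]) for x,y in L]
T=np.array(up([(297,98),(562,128),(553,196),(291,167),(280,103),(580,140)],(250,170),5.3))
S=np.array(up([(415,362),(530,205),(132,270),(545,45),(250,110),(137,243)],(260,195),5))
def model(p):
    b=p[4]
    P=W(p,[(b,.065,.0845),(b,-.065,.0845),(.05,-.065,.0845),(.05,.065,.0845),(.085,.075,.07),(.085,-.075,.07)])
    Q=W(p,[(-.085,.075,.07),(-.085,-.075,.07),(.085,.075,.07),flap(p,.112,.002,-.065),(b,-.065,.0845),(b,.065,.0845)])
    return P,Q
f=lambda p:np.r_[(proj(t,model(p)[0])-T).ravel(),(proj(s,model(p)[1])-S).ravel()]
r=least_squares(f,[.6,0,0,1.8,.08],loss="soft_l1"); print(r.x,r.fun.reshape(-1,2).round(1).tolist())
p=r.x
for n,q in dict(hinge=(-.07,0,.073),edge=flap(p,.112,.004,0),barfoot=flap(p,.08,.004,0),lip=(.05,0,.0805)).items(): print(n,W(p,[q]).round(4))
for c,o,k,n in((t,(250,170),5.3,"top"),(s,(260,195),5,"side")):
    h=dict(top=110,side=115)[n];w=dict(top=150,side=140)[n]
    im=cv2.resize(c["color"][o[1]:o[1]+h,o[0]:o[0]+w],None,fx=k,fy=k,interpolation=cv2.INTER_CUBIC)
    def L(P,col): cv2.polylines(im,[(((proj(c,W(p,P))-o+.5)*k-.5)).round().astype(int)],True,col,1)
    L([(x,y,.07) for x,y in((-.085,-.075),(.085,-.075),(.085,.075),(-.085,.075))],(0,0,255))
    L([(x,y,.0845) for x,y in((.05,-.065),(.085,-.065),(.085,.065),(.05,.065))],(255,0,0))
    L([flap(p,.006,.004,-.065),flap(p,.112,.004,-.065),flap(p,.112,.004,.065),flap(p,.006,.004,.065)],(0,200,0))
    L([flap(p,.08,.013,-.04),flap(p,.086,.013,-.04),flap(p,.086,.013,.04),flap(p,.08,.013,.04)],(255,0,255))
    cv2.imwrite(f"pics/c_{n}.png",im)
E
```

```text
[ 0.5787197  -0.01321937 -0.11657766  1.74573504  0.0845933 ] [[0.4, -0.7], [-0.0, 0.1], [0.0, 0.1], [-0.4, -0.9], [0.1, -0.7], [0.0, -0.3], [1.1, 1.2], [1.7, -0.9], [-0.6, 1.2], [0.2, -0.4], [0.5, 0.0], [0.0, 0.2]]
hinge [[ 0.5092 -0.0051  0.073 ]]
edge [[ 0.4869 -0.0025  0.1826]]
barfoot [[ 0.4924 -0.0031  0.1511]]
lip [[ 0.6284 -0.019   0.0805]]
```

View pics/c_top.png

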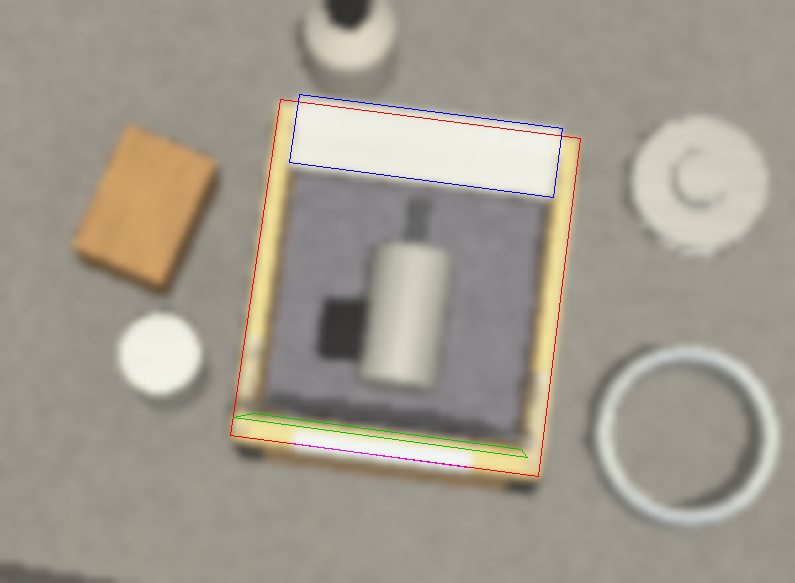

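View pics/c_side.png

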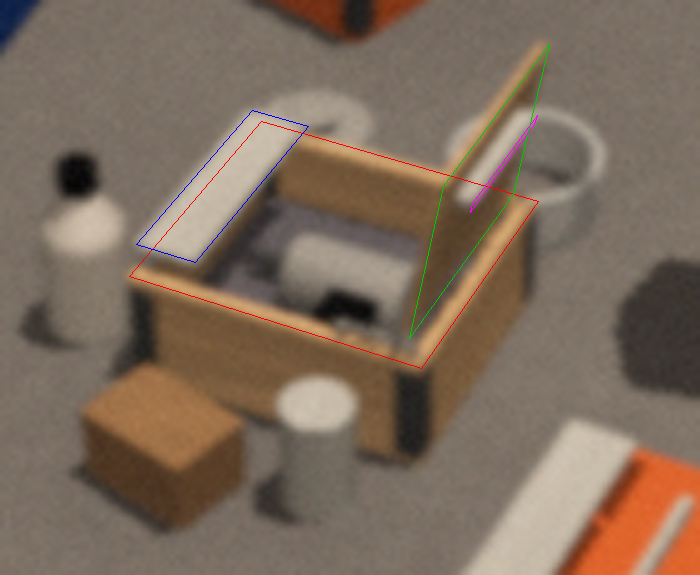

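```bash
python3 -m crank '{"claw":[0,0,0,0,0,0,0,0],"delta_pos":[[1.2,-0.4,0],[2.7,-1.0,0],[4.3,-1.5,0],[5.9,-2.1,0],[7.5,-2.7,0],[9.1,-3.2,0],[10.7,-3.8,0],[12,-4.3,0]],"roll":[0.2,0.6,1.1,1.6,2.1,2.6,3.0,3.4]}' 20
```

```text
time: 1.02
tool_pos: [0.392, -0.3331, 0.2269]
tool_rot: [3.141, -0.0, -0.119]
contact_force: [0.2, -0.2, 0.7]
opening: 0.043
```

```bash
python3 -m crank '{"claw":[0,0,0,0,0,0,0,0],"delta_pos":[[0,-1.3,0],[0,-3,0],[0.1,-4.7,0],[0.2,-6.4,0],[0.3,-8.1,0],[0.4,-9.8,0],[0.5,-11.4,0],[0.5,-12.8,0]],"roll":[0,0,0,0,0,0,0,0]}'
python3 - <<'E'
from h import *
cv2.imwrite("pics/d_wrist.png",robot.read_camera("wrist")["color"])
cv2.imwrite("pics/d_top.png",robot.read_camera("top")["color"][150:310,220:420].repeat(3,0).repeat(3,1))
E
```

```text
time: 1.68
tool_pos: [0.4402, -0.0161, 0.227]
tool_rot: [-3.142, -0.001, -0.117]
contact_force: [1.9, -0.3, 0.1]
opening: 0.0007
```

View pics/d_wrist.png

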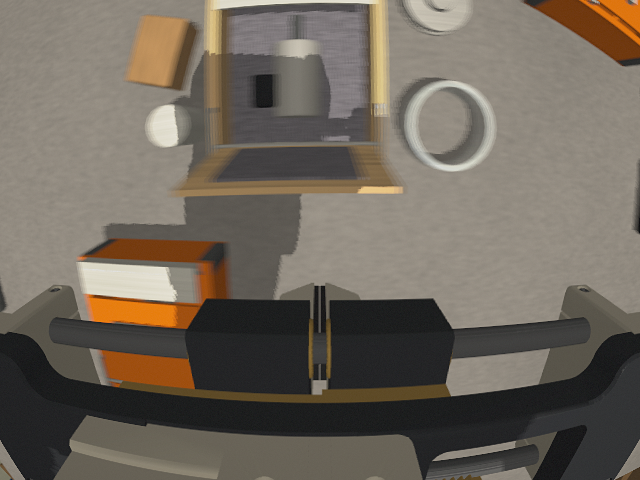

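```bash
cat >> h.py <<'E'
from scipy.spatial.transform import Rotation as R
def wproj(c,o,P):
    T=np.eye(4);T[:3,:3]=R.from_euler("xyz",o["tool_rot"]).as_matrix();T[:3,3]=o["tool_pos"]
    M=np.linalg.inv(T@c["hand_eye"]); q=(M[:3,:3]@np.array(P).T).T+M[:3,3]
    th=np.arctan2(np.hypot(q[:,0],q[:,1]),q[:,2]); ph=np.arctan2(q[:,1],q[:,0])
    return np.c_[c["cx"]+c["fx"]*th*np.cos(ph),c["cy"]+c["fx"]*th*np.sin(ph)]
E
python3 - <<'E'
from h import *
o=robot.observe(); c=robot.read_camera("wrist"); im=c["color"].copy()
print(o["time"],o["tool_pos"],o["contact_force"])
cv2.imwrite("pics/e_w0.png",cv2.resize(im[:240,140:460],None,fx=2.5,fy=2.5))
p=[.5787,-.0132,-.1166,1.72]
def L(P,col): cv2.polylines(im,[wproj(c,o,W(p,P)).round().astype(int)],True,col,1)
L([(x,y,.07) for x,y in((-.085,-.075),(.085,-.075),(.085,.075),(-.085,.075))],(0,0,255))
L([(x,y,.0845) for x,y in((.05,-.065),(.085,-.065),(.085,.065),(.05,.065))],(255,0,0))
L([flap(p,.006,.004,-.065),flap(p,.112,.004,-.065),flap(p,.112,.004,.065),flap(p,.006,.004,.065)],(0,255,0))
cv2.imwrite("pics/e_w1.png",cv2.resize(im[:240,140:460],None,fx=2.5,fy=2.5))
E
```

```text
1.7833 [ 0.4401291  -0.01351766  0.22686236] [-0.93252372 -0.77002389  0.03187132]
```

View pics/e_w1.png

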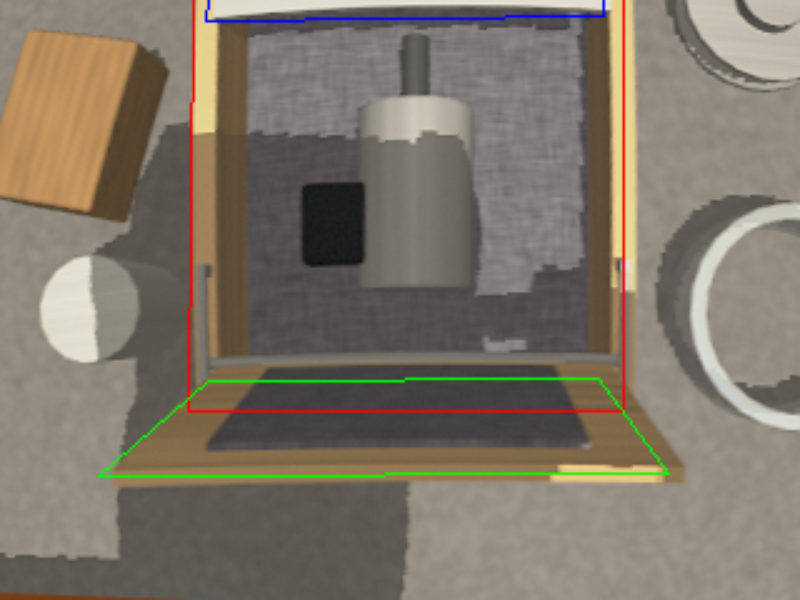

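The wrist view agrees with the fit to within 3–4 mm. The case sits slightly further in +x and −y, and the flap is at about 1.78 rad. I'll descend behind the flap.

```bash
python3 -m crank '{"claw":[0,0,0,0,0,0,0,0],"delta_pos":[[0,-0.1,0.4],[0,-0.2,1.0],[0,-0.4,1.7],[0,-0.5,2.4],[0,-0.6,3.0],[0,-0.6,3.4],[0,-0.6,3.5],[0,-0.6,3.5]],"roll":[0,0,0,0,0,0,0,0]}'
```

```text
time: 2.5
tool_pos: [0.4415, -0.0044, 0.1387]
tool_rot: [3.141, 0.002, -0.119]
contact_force: [0.5, -0.9, -0.2]
opening: 0.0002
```

```bash
python3 -m crank '{"claw":[0,0,0,0,0,0,0,0],"delta_pos":[[0.3,0,0],[0.7,0,0],[1.1,0,0],[1.4,0,0],[1.6,0,0],[1.8,0,0],[2.0,0,0],[2.2,0,0]],"roll":[0,0,0,0,0,0,0,0]}'
python3 - <<'E'
from h import *
cv2.imwrite("pics/f_side.png",cv2.resize(robot.read_camera("side")["color"][170:320,240:440],None,fx=4,fy=4))
E
```

```text
time: 3.17
tool_pos: [0.4968, -0.01, 0.1393]
tool_rot: [3.141, 0.0, -0.117]
contact_force: [-0.2, -0.3, 0.8]
opening: 0.0009
```

View pics/f_side.png

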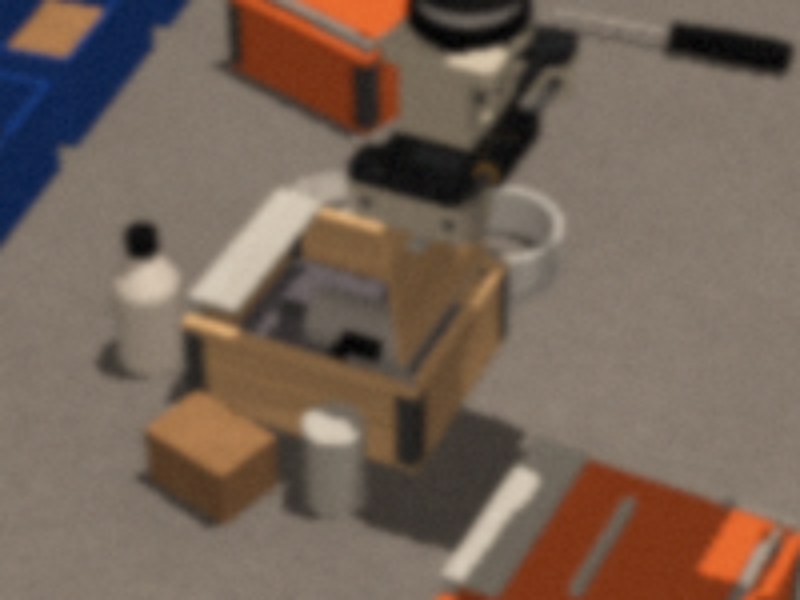

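```bash
python3 -m crank '{"claw":[0,0,0,0,0,0,0,0],"delta_pos":[[0.2,0,0],[0.5,0,0.05],[0.8,0,0.1],[1.15,0,0.2],[1.5,0,0.36],[1.7,0,0.47],[1.84,0,0.58],[2.1,0,0.82]],"roll":[0,0,0,0,0,0,0,0]}'
python3 - <<'E'
from h import *
cv2.imwrite("pics/g_side.png",cv2.resize(robot.read_camera("side")["color"][170:320,240:440],None,fx=4,fy=4))
E
```

```text
time: 3.88
tool_pos: [0.549, -0.016, 0.1185]
tool_rot: [3.142, -0.0, -0.117]
contact_force: [-1.8, 0.4, 1.3]
opening: 0.0009
```

View pics/g_side.png

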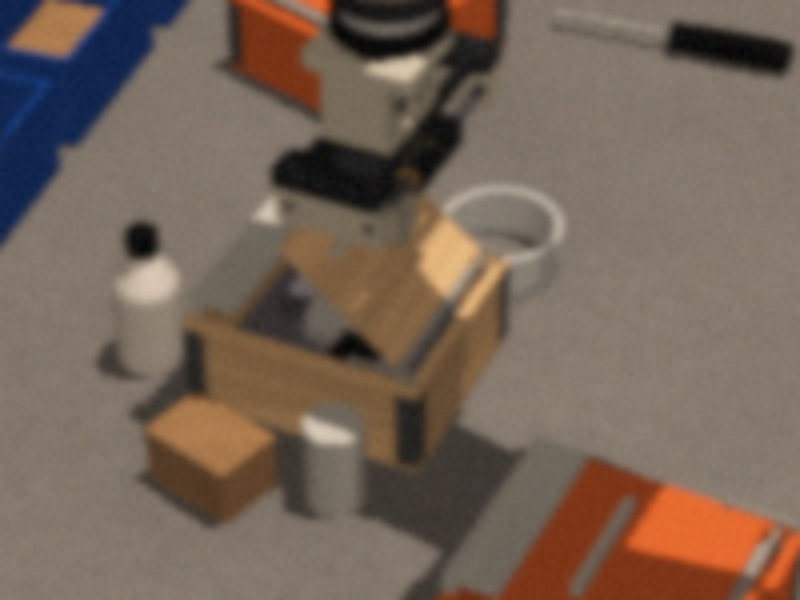

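```bash
python3 -m crank '{"claw":[0,0,0,0,0,0,0,0],"delta_pos":[[0.1,0,0.12],[0.23,0,0.32],[0.35,0,0.52],[0.46,0,0.72],[0.55,0,0.95],[0.62,0,1.15],[0.66,0,1.35],[0.7,0,1.5]],"roll":[0,0,0,0,0,0,0,0]}'
python3 -m crank '{"claw":[0,0,0,0,0,0,0,0],"delta_pos":[[0,0,0.04],[0,0,0.08],[0,0,0.12],[0,0,0.14],[0,0,0.16],[0,0,0.18],[0,0,0.2],[0,0,0.2]],"roll":[0,0,0,0,0,0,0,0]}'
python3 - <<'E'
from h import *
cv2.imwrite("pics/i_side.png",cv2.resize(robot.read_camera("side")["color"][170:320,240:440],None,fx=4,fy=4))
print(robot.observe())
E
```

```text
time: 4.6
tool_pos: [0.5661, -0.0181, 0.0806]
tool_rot: [3.142, 0.0, -0.117]
contact_force: [-1.5, 0.6, 2.1]
opening: 0.0004
time: 5.27
tool_pos: [0.5663, -0.0181, 0.0769]
tool_rot: [3.141, -0.001, -0.117]
contact_force: [-0.5, 1.0, 6.5]
opening: 0.0001
{'time': 5.3167, 'qpos': array([-1.67216590e-01,  5.73052038e-01,  1.59946124e+00, -5.05866251e-05,
        9.68102310e-01,  1.52085212e+00]), 'qvel': array([ 0.00146912, -0.00093021,  0.00049262,  0.00173281, -0.000547  ,
        0.00118938]), 'joint_efforts': array([-4.78538554e-01, -4.68387294e+01, -1.86547673e+01, -1.71607481e-01,
       -2.64913822e-01, -1.46039973e-03]), 'tool_pos': array([ 0.56626263, -0.01811376,  0.07694489]), 'tool_rot': array([ 3.14150223e+00, -9.73768688e-04, -1.17243689e-01]), 'contact_force': array([-0.74514642,  1.1646743 ,  6.68631609]), 'torque': array([ 0.13791662,  0.11040242, -0.03845212]), 'opening': 0.00048546300896021684}
```

View pics/i_side.png

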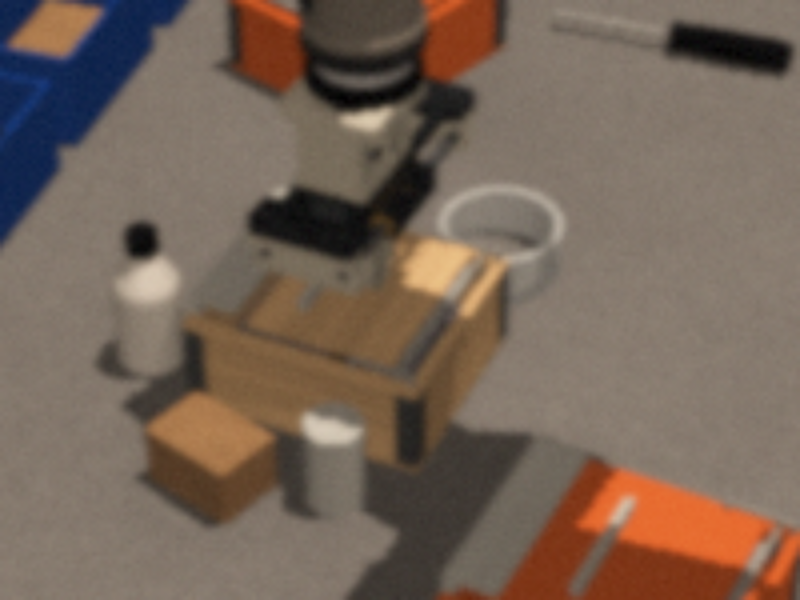

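```bash
python3 -m crank '{"claw":[0,0,0,0,0,0,0,0],"delta_pos":[[0,0,0.03],[0.05,0,0.03],[0.12,0,0.03],[0.2,0,0.03],[0.3,0,0.03],[0.4,0,0.03],[0.47,0,0.03],[0.5,0,0.03]],"roll":[0,0,0,0,0,0,0,0]}'
python3 -m crank '{"claw":[0,0,0,0,0,0,0,0],"delta_pos":[[0.03,0,0],[0.06,0,0],[0.1,0,0],[0.14,0,0],[0.18,0,0],[0.22,0,0],[0.26,0,0],[0.3,0,0]],"roll":[0,0,0,0,0,0,0,0]}'
python3 - <<'E'
from h import *
o=robot.observe();c=robot.read_camera("wrist");print(o["contact_force"],o["tool_pos"])
cv2.imwrite("pics/j_w.png",cv2.resize(c["color"][:320,120:520],None,fx=2,fy=1.8))
E
```

```text
time: 5.98
tool_pos: [0.5775, -0.0193, 0.0765]
tool_rot: [3.142, 0.002, -0.117]
contact_force: [-6.0, 0.9, 12.2]
opening: 0.0007
time: 6.65
tool_pos: [0.5847, -0.0201, 0.0765]
tool_rot: [-3.142, 0.002, -0.117]
contact_force: [-6.3, 1.4, 13.0]
opening: 0.0003
[-6.2788644   1.38394169 12.96667511] [ 0.5847426  -0.02012775  0.0765142 ]
```

View pics/j_w.png

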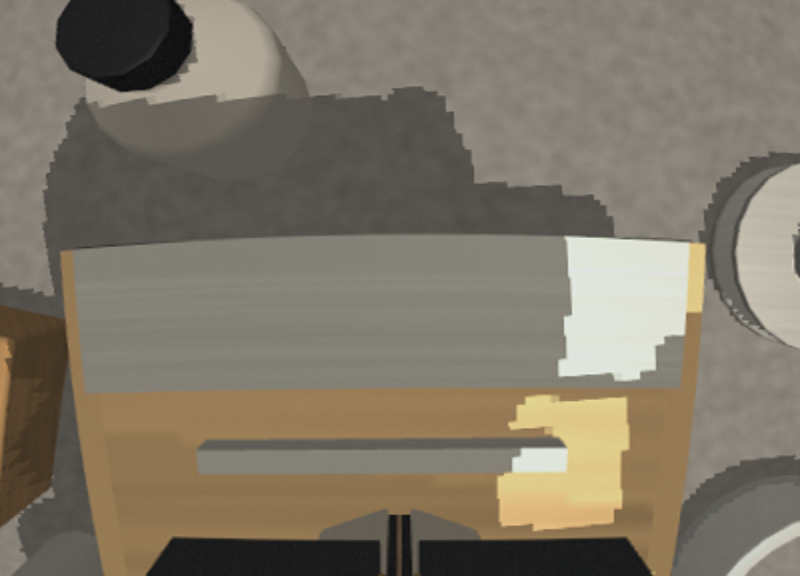

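```bash
python3 -m crank '{"claw":[0,0,0,0,0,0,0,0],"delta_pos":[[0.04,0,0],[0.08,0,0],[0.12,0,0],[0.16,0,0],[0.2,0,0],[0.24,0,0],[0.28,0,0],[0.3,0,0]],"roll":[0,0,0,0,0,0,0,0]}'
python3 -m crank '{"claw":[0,0,0,0,0,0,0,0],"delta_pos":[[0.03,0,0],[0.06,0,0],[0.09,0,0],[0.12,0,0],[0.15,0,0],[0.18,0,0],[0.2,0,0],[0.2,0,0]],"roll":[0,0,0,0,0,0,0,0]}'
python3 - <<'E'
from h import *
o=robot.observe();c=robot.read_camera("wrist");print(o["contact_force"],o["tool_pos"])
cv2.imwrite("pics/k_w.png",cv2.resize(c["color"][:320,120:520],None,fx=2,fy=1.8))
E
```

```text
time: 7.37
tool_pos: [0.5897, -0.0206, 0.0762]
tool_rot: [3.142, 0.008, -0.117]
contact_force: [-13.1, 2.2, 16.8]
opening: 0.0005
time: 8.03
tool_pos: [0.5952, -0.0216, 0.0762]
tool_rot: [3.141, 0.007, -0.117]
contact_force: [-12.0, 1.1, 15.1]
opening: -0.0001
[-11.99589456   1.14181732  15.10452943] [ 0.59515414 -0.02155002  0.07619337]
```

View pics/k_w.png

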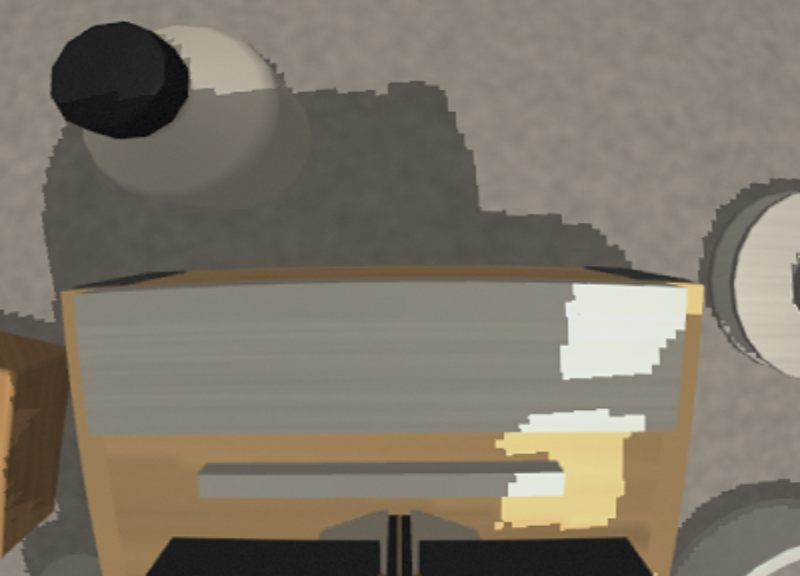

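```bash
cat >> h.py <<'E'
def gaps(case):
    o=robot.observe();c=robot.read_camera("wrist")
    for sl in (.0,.008,.012,.016,.02,.022,.024):
        P=W(case,[(.05,0,.0845),(-.07+sl+.086,0,.086),(-.07+sl+.08,0,.086),(-.07+sl+.08,0,.077),(.085,0,.0845)])
        print(sl,wproj(c,o,P)[:,1].round(1))
    return c
E
python3 - <<'E'
from h import *
o=robot.observe(); p=[.581,-.0155,-.1166]
c=gaps(p)
cv2.imwrite("pics/l_w.png",cv2.resize(c["color"][140:300,220:420],None,fx=4,fy=3.75))
P=W(p,[(.085,.075,.07),(.085,-.075,.07),(.05,.065,.0845),(.05,-.065,.0845)]);print(wproj(c,o,P).round(1).tolist())
cv2.imwrite("pics/l_top.png",cv2.resize(robot.read_camera("top")["color"][170:280,250:400],None,fx=5.3,fy=5.3,interpolation=cv2.INTER_CUBIC))
E
```

```text
0.0 [236.5 310.2 321.7 312.5 152.8]
0.008 [236.5 294.1 306.2 297.5 152.8]
0.012 [236.5 285.9 298.2 289.8 152.8]
0.016 [236.5 277.4 290.  281.9 152.8]
0.02 [236.5 268.9 281.7 273.9 152.8]
0.022 [236.5 264.5 277.4 269.8 152.8]
0.024 [236.5 260.1 273.2 265.7 152.8]
[[151.5, 157.1], [471.9, 155.9], [164.8, 236.9], [457.5, 236.8]]
```

View pics/l_w.png

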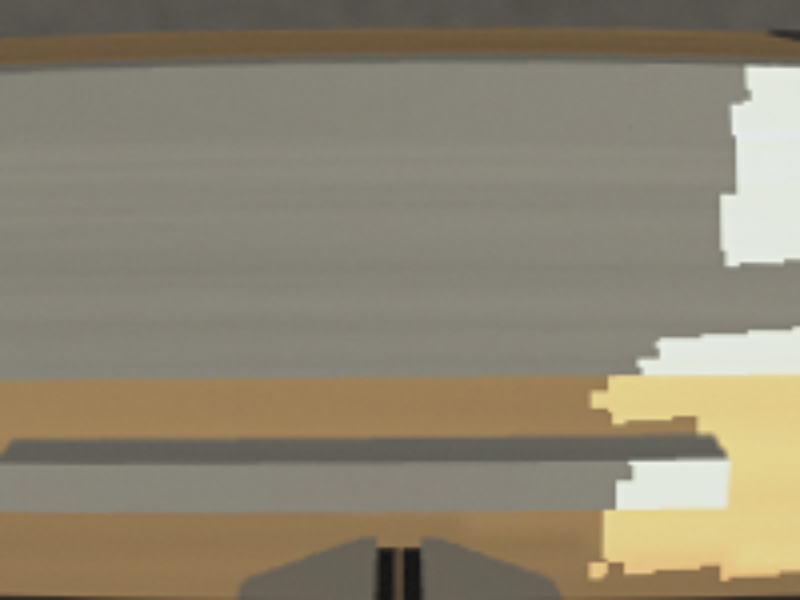

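View pics/l_top.png

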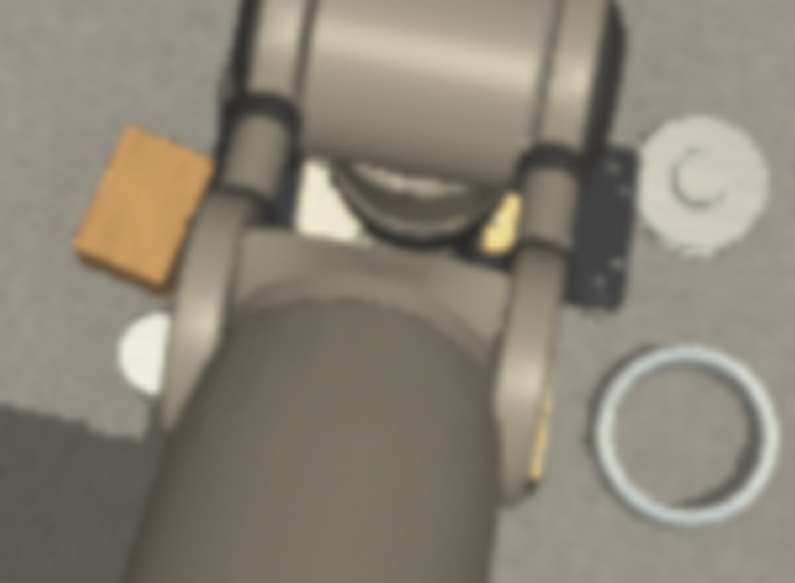

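The gap between the bar and the lip matches a slide of about 24 mm. The force rise and later slip suggest the pins reached their stop at around t=7.3 s. I'll ease the pressure and close the remaining gap to the bar as a confirming push.

```bash
python3 -m crank '{"claw":[0,0,0,0,0,0,0,0],"delta_pos":[[0,0,-0.03],[0.02,0,-0.03],[0.05,0,-0.03],[0.09,0,-0.03],[0.13,0,-0.03],[0.17,0,-0.03],[0.2,0,-0.03],[0.2,0,-0.03]],"roll":[0,0,0,0,0,0,0,0]}'
python3 - <<'E'
from h import *
o=robot.observe();c=gaps([.579,-.0155,-.1166]);print(o["contact_force"],o["tool_pos"])
cv2.imwrite("pics/m_w.png",cv2.resize(c["color"][140:300,220:420],None,fx=4,fy=3.75))
E
```

```text
time: 8.85
tool_pos: [0.6014, -0.0224, 0.0765]
tool_rot: [3.141, 0.004, -0.117]
contact_force: [-6.6, 0.4, 9.0]
opening: 0.0002
0.0 [254.7 325.6 336.6 327.  173. ]
0.008 [254.7 310.3 321.8 312.7 173. ]
0.012 [254.7 302.4 314.2 305.2 173. ]
0.016 [254.7 294.3 306.4 297.7 173. ]
0.02 [254.7 286.  298.4 290.  173. ]
0.022 [254.7 281.9 294.3 286.1 173. ]
0.024 [254.7 277.6 290.2 282.1 173. ]
[-6.57189873  0.35248813  8.98469556] [ 0.60138491 -0.02237451  0.07654756]
```

View pics/m_w.png

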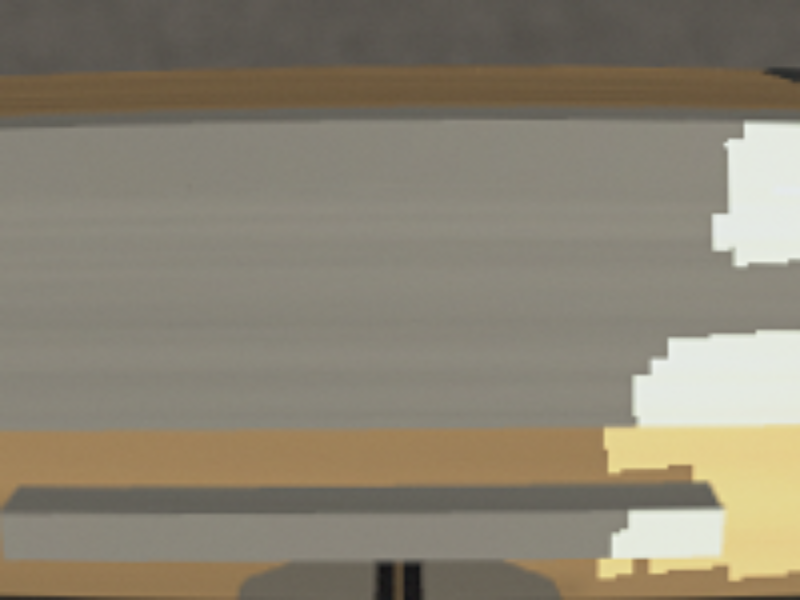

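Lip edge is at row 254.7, matching the model with the case unmoved. The bar's front edge is at 276.5, where fully home predicts 277.6. So the flap is fully home, and the tip is only sliding over it. I'll lift straight up.

```bash
python3 -m crank '{"claw":[0,0,0,0,0,0,0,0],"delta_pos":[[0,0,-0.05],[0,0,-0.15],[0,0,-0.4],[0,0,-0.8],[0,0,-1.4],[0,0,-2.2],[0,0,-3.2],[0,0,-4.2]],"roll":[0,0,0,0,0,0,0,0]}'
python3 -m crank '{"claw":[0,0,0,0,0,0,0,0],"delta_pos":[[-1,0,-0.4],[-2.2,0,-0.5],[-3.4,0,-0.5],[-4.6,0,-0.5],[-5.6,0,-0.5],[-6,0,-0.5],[-6,0,-0.5],[-6,0,-0.5]],"roll":[0,0,0,0,0,0,0,0]}'
python3 - <<'E'
from h import *
o=robot.observe();c=robot.read_camera("wrist");print(o["contact_force"],o["tool_pos"])
im=c["color"].copy(); p=[.579,-.0155,-.1166,.03]
def L(P,col): cv2.polylines(im,[wproj(c,o,W(p,P)).round().astype(int)],True,col,1)
L([(x,y,.0845) for x,y in((.05,-.065),(.085,-.065),(.085,.065),(.05,.065))],(255,0,0))
L([flap(p,.08,.013,-.04,.024),flap(p,.086,.013,-.04,.024),flap(p,.086,.013,.04,.024),flap(p,.08,.013,.04,.024)],(255,0,255))
L([(x,y,.07) for x,y in((-.085,-.075),(.085,-.075),(.085,.075),(-.085,.075))],(0,0,255))
cv2.imwrite("pics/n_w.png",cv2.resize(im[:240,120:520],None,fx=2,fy=2))
cv2.imwrite("pics/n_side.png",cv2.resize(robot.read_camera("side")["color"][170:320,240:440],None,fx=4,fy=4))
E
```

```text
time: 9.57
tool_pos: [0.6036, -0.0225, 0.183]
tool_rot: [3.141, -0.001, -0.117]
contact_force: [0.1, 0.3, 1.0]
opening: 0.0002
time: 10.23
tool_pos: [0.4556, -0.0052, 0.1948]
tool_rot: [3.141, -0.003, -0.117]
contact_force: [-0.2, 0.3, -0.2]
opening: 0.0003
[-0.18584619  0.27852144 -0.21928971] [ 0.45562638 -0.0051863   0.19475477]
```

View pics/n_w.png

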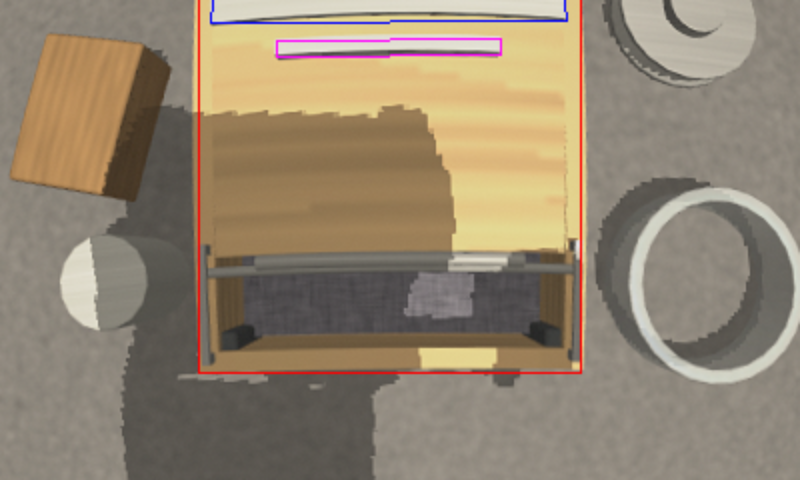

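View pics/n_side.png

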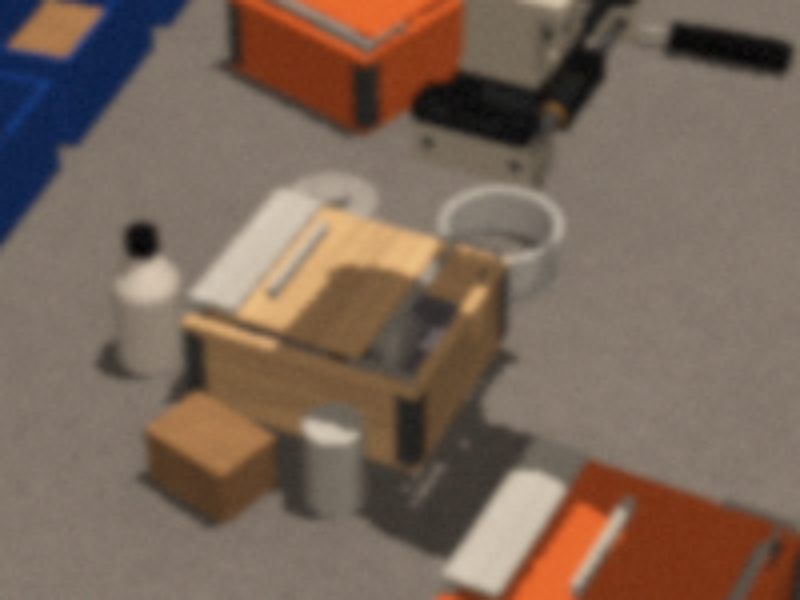

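The flap stays tucked with the arm clear. The bar's offset from the lip matches fully home, and the case corners and bystanders are where they were in the earlier side pictures. I'll hand in.

```bash
python3 -c "
from cell import robot
print(robot.hand_in())"
```

```text
the job is handed in; nothing more can be done
None
```

The case is shut: with closed fingertips I pushed the flap over from outside, pressed it flat and slid it home under the lip. I then lifted the arm clear and handed in at about 10.3 s.

**Flap home:** While pressing, the bar-to-lip gap in the wrist camera matched the full 24 mm of pin travel, to within about 1 mm. After I let go, the flap stayed tucked, the bar was where a fully home flap puts it, and the tool read almost no force.

**Case and bystanders:** The case showed no shift in the side pictures before and after. In those pictures and the wrist view, the bystanders beside the case also looked unmoved. The largest wrist force I read was about 21 N, with about 13 N of that along the case.

**Discrepancies:**
- My estimates of the case's position disagreed by 2–4 mm between cameras. The last wrist pictures put it about 2 mm nearer the robot than I had assumed mid-run, the opposite direction to a shove.
- The flap was slid mostly by friction under the pressing fingertip, not by the thumb bar. I then eased the pressure and moved up towards the bar; the flap did not move any further.

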